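# Pour ball knobs into the order tray and lift it off the scale

### The job

At the packing bench, pick up the yellow scoop bin and pour all six red ball knobs out of it into the blue tray that stands on the bench scale, then stand the empty scoop upright on the bench and let go of it. Then take the tray by its bar handle, lift it, level, at least 10 cm clear of the scale, and finish while still holding it there, level and motionless, with all six knobs in it. Never tip the tray, and leave the mallet, the tape roll and the carton where they are.

Things in the scene. Friction and masses are not known exactly. Their poses are not given: they have to be found in the camera images.
- tray: Loose blue open tray on the scale's pan, 200 (x) x 150 (y) x 42 mm high, walls 4 mm, about 0.4 kg. A rigid black bar handle runs along its x over the middle: 12 wide (y) x 16 mm high with a roof-shaped top, 93 mm above the underside, held by a 5 x 30 mm steel strip at each end (210 mm apart); 69 mm free on each side of the bar. Origin: centre of its underside; z up.
- tray_handle (a point): Centre of the tray's bar handle (the grip point), 85 mm above the tray's underside, in the middle of the bar; axes as the tray's.
- scale: Fixed bench scale: grey housing 220 x 220 mm, unmoving steel pan 210 (x) x 200 mm, its flat top 55 mm above the bench; black display block 30 mm high on its -x side, reaching 153 mm from the centre. Origin: centre of its underside, on the bench; z up.
- scoop: Loose yellow scoop bin, 0.12 kg, open on top, x -75 (open mouth) to +48 mm (back wall), 58 mm wide (y). Parallel 3 mm side walls, to grip across from above near x = 0: 60 mm high for x > -18, 45 mm nearer the mouth. Floor 3 mm thick; from x = -20 a 20 degree ramp rises to the lip. Knobs roll out with the mouth tipped down; 60 degrees empties it. Origin: on the underside; z up.
- scoop_lip (a point): Middle of the scoop's pouring lip, at x = -75, z = 23 mm of the scoop's frame.
- knob0: One of six red plastic ball knobs, 20 mm in diameter, 12 g, rolls freely, with a small brass face; starts loose inside the scoop. Origin: its centre.
- knob1: One of six red plastic ball knobs, 20 mm in diameter, 12 g, rolls freely, with a small brass face; starts loose inside the scoop. Origin: its centre.
- knob2: One of six red plastic ball knobs, 20 mm in diameter, 12 g, rolls freely, with a small brass face; starts loose inside the scoop. Origin: its centre.
- knob3: One of six red plastic ball knobs, 20 mm in diameter, 12 g, rolls freely, with a small brass face; starts loose inside the scoop. Origin: its centre.
- knob4: One of six red plastic ball knobs, 20 mm in diameter, 12 g, rolls freely, with a small brass face; starts loose inside the scoop. Origin: its centre.
- knob5: One of six red plastic ball knobs, 20 mm in diameter, 12 g, rolls freely, with a small brass face; starts loose inside the scoop. Origin: its centre.
- mallet: Bystander: rubber mallet lying on the bench, 240 mm long, black head 50 mm in diameter and 90 mm long at its +x end. Origin: on the bench, under the handle. Leave it alone.
- tape: Bystander: amber roll of packing tape, 100 mm in diameter, 48 mm high, lying flat. Origin: centre of its underside. Leave it alone.
- carton: Bystander: small brown carton 110 x 80 x 90 mm high. Origin: centre of its underside. Leave it alone.

How it is judged:
By the outcome, as a careful person would: the job done as asked, in the order asked, and still so for the second after the job is handed in, while the arm keeps its last pose, push and grip.
It also fails if it takes over 72 s, if anything falls off the work surface, if the arm or the gripper's body presses on something with over 40 N, if the wrist force passes 120 N, or if a joint passes its speed limit or range.

### The arm

A 6-joint arm with a two-finger parallel gripper is mounted at the origin on the work surface. World frame = base frame: x ahead of the robot, y to its left, z up, the work surface at z = 0. Lengths are in m, angles in degrees, forces in N, time in s.
With the tool pointing down it reaches from about 0.35 to 0.875 m from the base axis. Payload 4.2 kg.
Tool frame: the origin (TCP) lies midway between the tips of the shut fingers; the grasp point (between the pads) lies 19 mm behind it; z points along the fingers, y is the line along which they close (so a half turn about z gives the same grasp; the last joint's range is limited). The gripper opens to 87 mm and grips with 3 to 60 N. Pads are 19 mm wide; open, the fingers measure 117 mm over their backs; the gripper's body (75 mm by 190 mm) begins 51 mm behind the grasp point.
Start: joints at [80.535, 22.042, 0.453, 0, -68.411, -14.817], TCP at [0.257, 0.57, 0.223] pointing down, gripper open.
Joint ranges: [-179.83, 179.83], [-69.29, 118.12], [-61.27, 80.66], [-181.25, 117.63], [-171.15, -9.14], [-177.46, 177.46]. Speed limits (degrees/s): [159.86, 159.86, 180, 180, 180, 180].

### API

Orientations are given as a 3x3 rotation matrix whose columns are the frame's x, y, z axes.
In Python, from station import * gives the robot as it stands.
- The arm moves only by the tool move_arm, never from a script. Its argument "targets" is text: rows parted by semicolons, each of 4 numbers parted by spaces: the shift along the world's x, y, z in units of 25 mm (1.0 is 25 mm), then the turn about the world's z in units of 5 degrees (1.0 is 5 degrees). In form: tx ty tz spin; .... A call has 1 to 10 rows; each row shifts and turns the commanded pose from where the row before left it; what a row does not reach is not made up. A row lasts 1/12 s, in which the tool goes at most 41.7 mm and 7.16 degrees, less where a joint would pass 70% of its speed; a pose out of reach is approached as far as the arm can. A call is refused whole if a number of a shift passes 1 or a number of a turn 1, either way. A call with a gripper value outside its range is refused whole. "gripper" is the finger opening in mm, from 0 to 87, set as the call begins (left out, the last holds). The fingers move at their own pace and stop on an object; the grip force is fixed at half the most. Time passes only in rows, so rows that do not move let the fingers close. It gives the time, the measured TCP pose, the force, the opening and the grip force at its end, in the units of the state.
- sense(): the state, without advancing time (a new reading comes with each control period).
- capture(name): name is "scene" or "top" or "wrist"; returns a dict with "image" (480x640x3 uint8, blue, green, red), "fx", "fy", "cx", "cy" (pixels), "world_from_camera" (4x4, takes a point from camera to world coordinates); the wrist camera has in their place "hand_eye" (4x4, takes a point from camera to tool coordinates, whose origin is the TCP and whose axes are the flange's). Camera axes: x right, y up, looking along -z (the intrinsics and any distortion apply to the point x, -y, -z); pixel columns grow to the right and rows downward; lengths in m; the calibration is good to about 2 mm. The wrist camera is an equidistant fisheye: a pixel r from the principal point sees the ray r / f radians off the axis. A picture is of the moment at which its call begins: read the wrist's pose just before it. There is no depth.
- finish_job(): hands the job in; it is judged then, once.
The state is a dict: "time_s": time; "joints": joint angles; "joint_velocities": joint speeds; "effort": joint torques, N m; "tcp_pos": TCP position; "ee_rot": TCP orientation; "wrist_force": force on the tool from outside, world axes, zero at the start; "moment": the same for the moment, N m; "gripper_width": opening from 0.0 (shut) to 1.0 (fully open); "gripper_force": force on a finger pad.
Only numpy, scipy, OpenCV 4.12 (cv2) and the standard library are available. Lean on these libraries where they do the work, as an engineer would, in place of code of your own. Each camera call takes 0.05 s, during which the arm holds its last target. There are 200 camera calls.

## Working session

There is one attempt and no reset: what is moved stays moved. The work goes in short steps, Python scripts to look and compute and a tool call to move; the robot and the scene stay as the last step left them, time stands still between calls to the robot, and variables do not carry over. Pictures are saved under pics/ and viewed, at most 10 in all, crops included, and the job is handed in when it is done.

Besides the shell and the picture viewer there is one more tool, called after "Emit:" in YAML: its name, and indented under it one key for each argument. move_arm: Moves the arm, as the interface text tells. Its arguments: {"type":"object","properties":{"targets":{"type":"string"},"gripper":{"type":"number"}},"required":["targets"]}

```bash
mkdir -p pics; ls; cat *.md *.txt 2>/dev/null|head -50; python3 - <<'E'
from station import *
import cv2
print(sense())
for n in("scene","top","wrist"):
    c=capture(n);cv2.imwrite(f"pics/{n}0.png",c["image"]);print(n,{k:v for k,v in c.items() if k!="image"})
E
```

```text
pics
{'time_s': 0.0, 'joints': array([ 8.05354932e+01,  2.20913006e+01,  3.79347818e-01, -2.85297537e-02,
       -6.84081834e+01, -1.48191679e+01]), 'joint_velocities': array([ 0.02408062,  0.02940009,  0.02756201, -0.03665942, -0.00966322,
        0.03573049]), 'effort': array([ 1.30728495e-03, -3.90673542e+01,  1.87400401e+01,  4.21984613e+00,
        1.09819390e-02, -1.86193815e-04]), 'tcp_pos': array([0.25674744, 0.56918242, 0.22145213]), 'ee_rot': array([[ 9.11444956e-01, -4.11421255e-01, -8.01473752e-04],
       [-4.11422026e-01, -9.11442784e-01, -1.99205343e-03],
       [ 8.90756562e-05,  2.14539101e-03, -9.99997695e-01]]), 'wrist_force': array([-0.04363439,  0.01590415,  0.13793519]), 'moment': array([ 0.03838053, -0.03538129, -0.04400306]), 'gripper_force': 0.0, 'gripper_width': 0.9973134399170774}
scene {'fx': 476.9968724155077, 'fy': 476.9968724155077, 'cx': 317.8717020850745, 'cy': 230.36012144254917, 'world_from_camera': array([[-0.37559744, -0.79877792,  0.46997915,  1.13017128],
       [ 0.92667825, -0.33130513,  0.17749458,  0.19775194],
       [ 0.01392775,  0.502185
[... 326 characters left out ...]
-01, -4.05455763e-03,  9.84882971e-04,
        -2.92764127e-02],
       [ 5.75514875e-04,  9.97545134e-02,  9.95011912e-01,
         1.63939933e+00],
       [ 0.00000000e+00,  0.00000000e+00,  0.00000000e+00,
         1.00000000e+00]])}
wrist {'fx': 371.64829954431775, 'fy': 371.64829954431775, 'cx': 314.4856207495785, 'cy': 239.33927496478137, 'hand_eye': array([[-4.75582104e-04,  9.69605707e-01,  2.44672324e-01,
         6.80765144e-02],
       [ 9.99999536e-01,  6.66187933e-04, -6.96268936e-04,
         1.38556626e-03],
       [-8.38104084e-04,  2.44671879e-01, -9.69605574e-01,
        -1.61747190e-01],
       [ 0.00000000e+00,  0.00000000e+00,  0.00000000e+00,
         1.00000000e+00]])}
```

View pics/scene0.png

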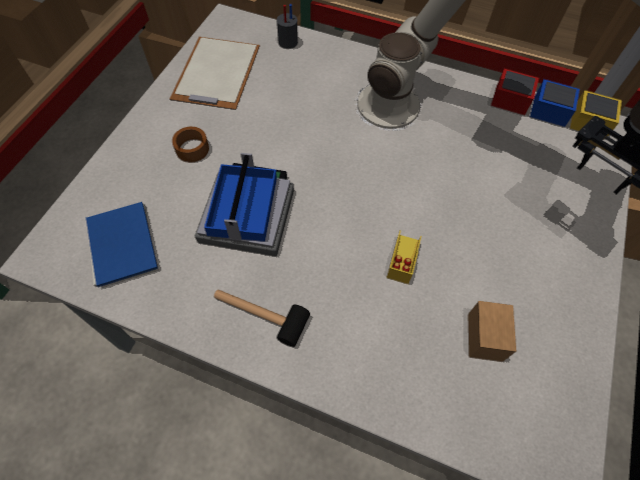

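View pics/top0.png

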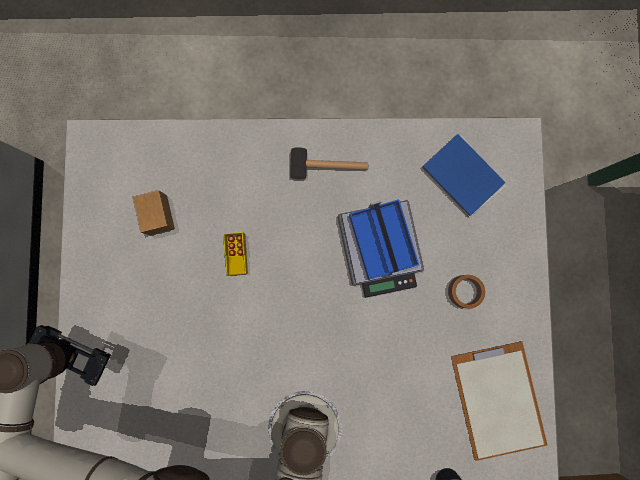

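```bash
cat > h.py <<'E'
from station import *
import cv2, numpy as np
def ray(c,u,v):
    W=c["world_from_camera"];d=W[:3,:3]@np.array([(u-c["cx"])/c["fx"],-(v-c["cy"])/c["fy"],-1.]);return W[:3,3],d
def onz(c,u,v,z):
    o,d=ray(c,u,v);return o+d*(z-o[2])/d[2]
def proj(c,p):
    W=c["world_from_camera"];q=W[:3,:3].T@(np.array(p,float)-W[:3,3]);return np.array([c["cx"]+c["fx"]*q[0]/-q[2],c["cy"]-c["fy"]*q[1]/-q[2]])
def wproj(c,s,p):  # wrist fisheye
    t=s["ee_rot"].T@(np.array(p,float)-s["tcp_pos"]);H=c["hand_eye"];q=H[:3,:3].T@(t-H[:3,3])
    a=np.array([q[0],-q[1],-q[2]]);r=np.hypot(a[0],a[1]);th=np.arctan2(r,a[2]);return np.array([c["cx"],c["cy"]])+c["fx"]*th*a[:2]/max(r,1e-9)
def wray(c,s,u,v,z):
    m=np.array([u-c["cx"],v-c["cy"]])/c["fx"];th=np.hypot(*m);a=np.r_[m/th*np.sin(th),np.cos(th)]
    d=s["ee_rot"]@(c["hand_eye"][:3,:3]@np.array([a[0],-a[1],-a[2]]));o=s["tcp_pos"]+s["ee_rot"]@c["hand_eye"][:3,3]
    return o+d*(z-o[2])/d[2]
def mask(im,kind):
    h=cv2.cvtColor(im,cv2.COLOR_BGR2HSV)
    lo,hi={"yellow":((20,120,60),(35,255,255)),"blue":((108,150,40),(125,255,255)),"red":((0,120,40),(8,255,255))}[kind]
    return cv2.inRange(h,lo,hi)
def blobs(m,a=30):
    cs,_=cv2.findContours(m,cv2.RETR_EXTERNAL,cv2.CHAIN_APPROX_NONE);return sorted([c for c in cs if cv2.contourArea(c)>a],key=cv2.contourArea,reverse=True)
E
python3 - <<'E'
from h import *
c=capture("top");im=c["image"]
for k,z in(("yellow",.05),("blue",.097)):
    for b in blobs(mask(im,k))[:3]:
        r=cv2.minAreaRect(b);bx=cv2.boxPoints(r);print(k,np.round(r[0],1),np.round(r[1],1),r[2]);print(np.round([onz(c,u,v,z)[:2] for u,v in bx],4).tolist())
k=cv2.resize(im[225:285,215:255],None,fx=9,fy=9,interpolation=cv2.INTER_CUBIC)
t=cv2.resize(im[190:310,325:445],None,fx=4.5,fy=4.5,interpolation=cv2.INTER_CUBIC)
o=np.zeros((540,800,3),np.uint8);o[:,:360//1]=k[:,:360];o[:540,360:800]=t[:540,40:480];cv2.imwrite("pics/crop1.png",o)
E
```

```text
yellow [235.  253.2] [42.  21.7] 86.3086166381836
[[0.5816, 0.2411], [0.5855, 0.1762], [0.4601, 0.1671], [0.4562, 0.2314]]
blue [463.7 173.9] [68.2 47.2] 46.12330627441406
[[0.7731, -0.3536], [0.8714, -0.4569], [0.7231, -0.591], [0.6266, -0.4879]]
blue [371.4 242.4] [68.6 26.1] 73.3007583618164
[[0.6327, -0.1344], [0.6544, -0.2075], [0.4627, -0.2614], [0.4415, -0.1891]]
blue [398.5 234.6] [68.3 21.2] 73.49563598632812
[[0.6571, -0.2212], [0.6746, -0.2808], [0.4832, -0.333], [0.4661, -0.274]]
```

View pics/crop1.png

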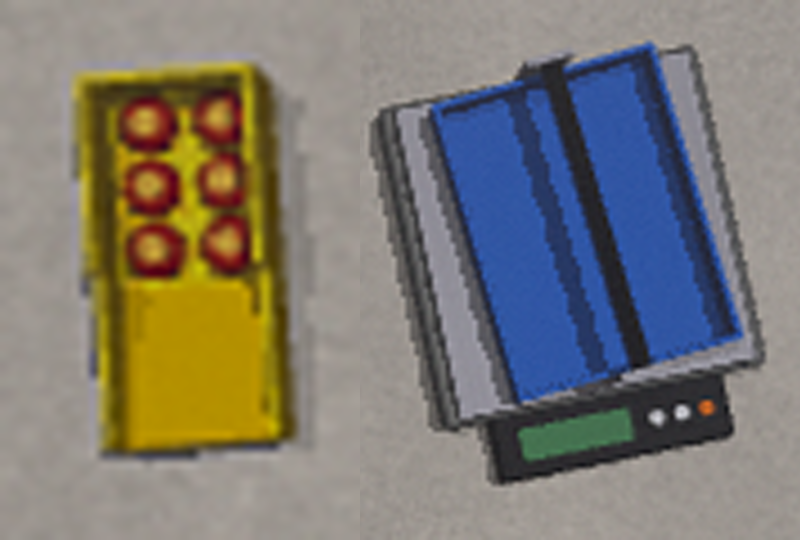

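The top crop shows the scoop with its back wall at +x (knobs in the back half, crop ≈(80–290, 70–450)). The tray is turned about 16° on the scale, with the bar at crop (545,60)–(635,360) and the display toward the robot. I can't tilt the tool, so I plan to pivot the scoop in the grip against fixed edges.

Emit:
move_arm:
  targets: "0.36 -0.47 -0.08 -1;0.36 -0.47 -0.08 -1;0.36 -0.47 -0.08 -1;0.36 -0.47 -0.08 -1;0.36 -0.47 -0.08 -1;0.36 -0.47 -0.08 -1;0.36 -0.47 -0.08 -1;0.36 -0.47 -0.08 -1;0.36 -0.47 -0.08 -1;0.36 -0.47 -0.08 -1"
  gripper: 87

```text
time_s: 1.03
tcp_pos: [0.3473, 0.4515, 0.2023]
ee_rot: [[0.267, -0.964, -0.0], [-0.964, -0.267, -0.0], [0.0, 0.0, -1.0]]
wrist_force: [0.3, -0.5, -0.5]
gripper_width: 0.995
gripper_force: 0.0
```

Emit:
move_arm:
  targets: "0.36 -0.47 -0.08 -1;0.36 -0.47 -0.08 -1;0.36 -0.47 -0.08 -1;0.36 -0.47 -0.08 -1;0.36 -0.47 -0.08 -1;0.36 -0.47 -0.08 -1;0.36 -0.47 -0.08 -1;0.36 -0.47 -0.08 -1;0.36 -0.47 -0.08 -1;0.36 -0.47 -0.08 -1"

```text
time_s: 1.87
tcp_pos: [0.4373, 0.334, 0.1823]
ee_rot: [[-0.567, -0.824, -0.0], [-0.824, 0.567, -0.0], [0.0, 0.0, -1.0]]
wrist_force: [0.0, -0.5, 0.0]
gripper_width: 0.996
gripper_force: 0.0
```

Emit:
move_arm:
  targets: "0.36 -0.47 -0.08 -1;0.36 -0.47 -0.08 -1;0.36 -0.47 -0.08 -1;0.36 -0.47 -0.08 -1;0.36 -0.47 -0.08 -1;0.36 -0.47 -0.08 -1;0.36 -0.47 -0.08 -1;0.36 -0.47 -0.08 -1;0.36 -0.47 -0.08 -1;0.36 -0.47 -0.08 -1"

```text
time_s: 2.7
tcp_pos: [0.5273, 0.2165, 0.1623]
ee_rot: [[-0.995, -0.095, -0.0], [-0.095, 0.995, -0.0], [0.0, -0.0, -1.0]]
wrist_force: [0.0, -1.2, -0.2]
gripper_width: 1.003
gripper_force: 0.0
```

```bash
python3 - <<'E'
from h import *
s=sense();c=capture("wrist");im=c["image"];cv2.imwrite("pics/w1.png",im)
print(s["time_s"],s["tcp_pos"],np.round(s["joints"],1),np.degrees(np.arctan2(s["ee_rot"][1,0],s["ee_rot"][0,0])))
for b in blobs(mask(im,"yellow"))[:2]:
    bx=cv2.boxPoints(cv2.minAreaRect(b));print(bx.round(0).tolist());
    for z in(.045,.06):print(z,[wray(c,s,u,v,z)[:2].round(4).tolist() for u,v in bx])
E
```

```text
2.7 [0.52725807 0.2165371  0.16226993] [  38.6   19.6  -12.4   -0.   -58.  -123.1] -174.53255790726325
[[261.0, 296.0], [265.0, 143.0], [343.0, 146.0], [338.0, 298.0]]
0.045 [[0.5836, 0.1754], [0.4618, 0.171], [0.4583, 0.2287], [0.5793, 0.2386]]
0.06 [[0.5771, 0.1772], [0.4618, 0.173], [0.4585, 0.2276], [0.573, 0.237]]
[[283.0, 361.0], [598.0, 333.0], [600.0, 352.0], [285.0, 381.0]]
0.045 [[0.645, 0.1977], [0.6069, 0.5314], [0.6325, 0.548], [0.6666, 0.2006]]
0.06 [[0.6351, 0.1983], [0.5991, 0.514], [0.6233, 0.5297], [0.6556, 0.201]]
```

View pics/w1.png

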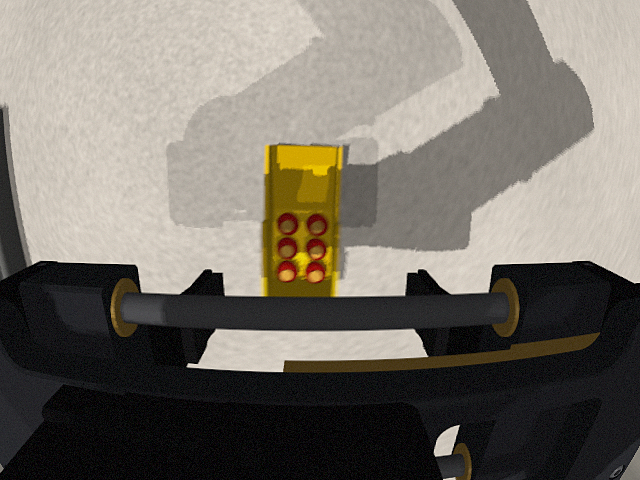

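The wrist view shows the scoop at px (261–343, 143–298), mouth up in the picture and six knobs at its back. The fingers at ≈(205,310) and (430,310) straddle it. A small correction, then down and close.

Emit:
move_arm:
  targets: "0.39 -0.44 0 -0.36;0 0 -0.9 0;0 0 -0.9 0;0 0 -0.9 0;0 0 -0.9 0;0 0 -0.85 0;0 0 -0.8 0;0 0 0 0"

```text
time_s: 3.42
tcp_pos: [0.5339, 0.2047, 0.0272]
ee_rot: [[-0.998, -0.068, -0.007], [-0.068, 0.998, -0.004], [0.008, -0.004, -1.0]]
wrist_force: [-0.5, -0.6, -0.2]
gripper_width: 1.001
gripper_force: 0.0
```

Emit:
move_arm:
  targets: "0 0 0 0;0 0 0 0;0 0 0 0;0 0 0 0;0 0 0 0;0 0 0 0"
  gripper: 54

```text
time_s: 3.92
tcp_pos: [0.5374, 0.2069, 0.0324]
ee_rot: [[-0.998, -0.069, 0.002], [-0.069, 0.998, 0.002], [-0.002, 0.002, -1.0]]
wrist_force: [-1.8, 0.6, 2.1]
gripper_width: 0.665
gripper_force: 30.0
```

Emit:
move_arm:
  targets: "0 0 0.4 0;0 0 0.8 0;0 0 0.9 0;0 0 0.9 0;0 0 0.8 0;0 -0.3 0.6 0;-0.2 -0.5 0.4 0;-0.3 -0.8 0 0.1;-0.4 -0.95 0 0.1;-0.4 -0.95 0 0.1"

```text
time_s: 4.75
tcp_pos: [0.5025, 0.117, 0.1511]
ee_rot: [[-0.995, -0.095, -0.002], [-0.095, 0.995, -0.0], [0.002, -0.0, -1.0]]
wrist_force: [0.1, -1.0, -1.6]
gripper_width: 0.662
gripper_force: 30.0
```

Emit:
move_arm:
  targets: "-0.4 -0.95 0 0.1;-0.4 -0.95 0 0.1;-0.4 -0.95 0 0.1;-0.4 -0.95 0 0.1;-0.4 -0.95 0 0.1;-0.4 -0.95 0 0.1;-0.4 -0.95 0 0.1;-0.4 -0.95 0 0.1;-0.4 -0.95 0 0.1;-0.4 -0.95 0 0.1"

```text
time_s: 5.58
tcp_pos: [0.402, -0.1202, 0.1512]
ee_rot: [[-0.984, -0.181, -0.001], [-0.181, 0.984, 0.0], [0.001, 0.0, -1.0]]
wrist_force: [0.6, 0.2, -1.7]
gripper_width: 0.665
gripper_force: 30.0
```

Emit:
move_arm:
  targets: "-0.4 -0.95 0 0.1;-0.4 -0.95 0 0.1;-0.4 -0.95 0 0.14;-0.3 -0.95 0 0;-0.16 -0.75 0 0;0 -0.5 0 0;0 -0.29 0 0;0 0 0 0;0 0 0 0"

```text
time_s: 6.33
tcp_pos: [0.362, -0.2521, 0.1511]
ee_rot: [[-0.978, -0.209, -0.001], [-0.209, 0.978, 0.001], [0.001, 0.001, -1.0]]
wrist_force: [0.2, 0.1, -1.9]
gripper_width: 0.666
gripper_force: 30.0
```

```bash
python3 - <<'E'
from h import *
s=sense();c=capture("scene");im=c["image"]
print(s["time_s"],s["tcp_pos"],np.round(s["joints"],1),np.degrees(np.arctan2(s["ee_rot"][1,0],s["ee_rot"][0,0])))
t=capture("top");a=cv2.resize(im[100:260,190:390],None,fx=3,fy=3);b=cv2.resize(t["image"][190:350,325:445][:,:],None,fx=1.6666,fy=1.6666)
o=np.zeros((480,800,3),np.uint8);o[:480,:600]=a;o[:b.shape[0],600:600+b.shape[1]]=b[:480,:200];cv2.imwrite("pics/c2.png",o)
E
```

```text
6.3333 [ 0.36196538 -0.25213874  0.15108141] [-13.6   8.2 -30.2  -0.  -51.6 -64.3] -167.9428650835679
```

View pics/c2.png

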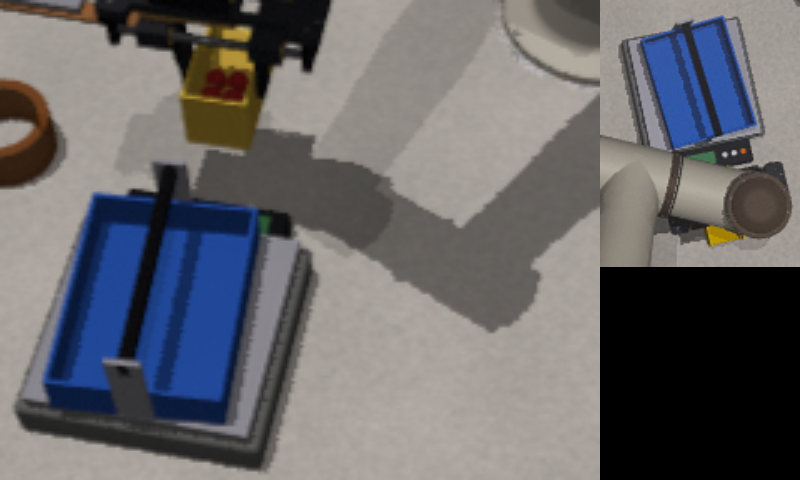

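The scoop hangs level with the knobs in it (crop ≈ (180–270, 30–150)), in front of the display block. I'll lower its back onto the block's edge to test the pivot.

Emit:
move_arm:
  targets: "0 0 -0.6 0;0 0 -0.9 0;0 0 -0.9 0;0 0 -0.6 0;0 0 -0.3 0;0 0 0 0"

```text
time_s: 6.93
tcp_pos: [0.3618, -0.2514, 0.0675]
ee_rot: [[-0.977, -0.211, -0.004], [-0.211, 0.977, 0.001], [0.003, 0.002, -1.0]]
wrist_force: [0.3, -0.5, -2.4]
gripper_width: 0.663
gripper_force: 30.0
```

Emit:
move_arm:
  targets: "0 0 -0.1 0;0 0 -0.1 0;0 0 -0.1 0;0 0 -0.1 0;-0.05 0 -0.1 0;0 0 0 0"

```text
time_s: 7.43
tcp_pos: [0.3606, -0.253, 0.0577]
ee_rot: [[-0.978, -0.211, -0.001], [-0.211, 0.978, -0.001], [0.001, -0.001, -1.0]]
wrist_force: [-5.6, -0.7, 8.9]
gripper_width: 0.667
gripper_force: 30.0
```

Emit:
move_arm:
  targets: "-0.1 0 -0.1 0;-0.1 0 -0.1 0;-0.1 0 -0.1 0;0 0 0 0"

```text
time_s: 7.77
tcp_pos: [0.3556, -0.2537, 0.0506]
ee_rot: [[-0.978, -0.21, 0.005], [-0.21, 0.978, -0.003], [-0.004, -0.004, -1.0]]
wrist_force: [-1.7, -4.9, 5.9]
gripper_width: 0.662
gripper_force: 30.0
```

Emit:
move_arm:
  targets: "-0.12 -0.02 -0.1 0;-0.12 -0.02 -0.1 0;0 0 0 0"

```text
time_s: 8.02
tcp_pos: [0.3545, -0.2547, 0.0489]
ee_rot: [[-0.977, -0.212, 0.014], [-0.212, 0.977, -0.004], [-0.013, -0.007, -1.0]]
wrist_force: [0.7, 9.1, 26.9]
gripper_width: 0.664
gripper_force: 30.0
```

```bash
python3 - <<'E'
from h import *
s=sense();c=capture("scene");im=c["image"]
print(s["time_s"],s["tcp_pos"],s["wrist_force"])
w=capture("wrist")["image"]
a=cv2.resize(im[80:200,210:350],None,fx=3,fy=3);b=cv2.resize(w[80:440,140:500],None,fx=1,fy=1)
o=np.zeros((360,780,3),np.uint8);o[:,:420]=a;o[:,420:]=b;cv2.imwrite("pics/c3.png",o)
E
```

```text
8.0167 [ 0.35454948 -0.25465068  0.04888952] [ 0.67423141  9.14862502 26.89900629]
```

View pics/c3.png

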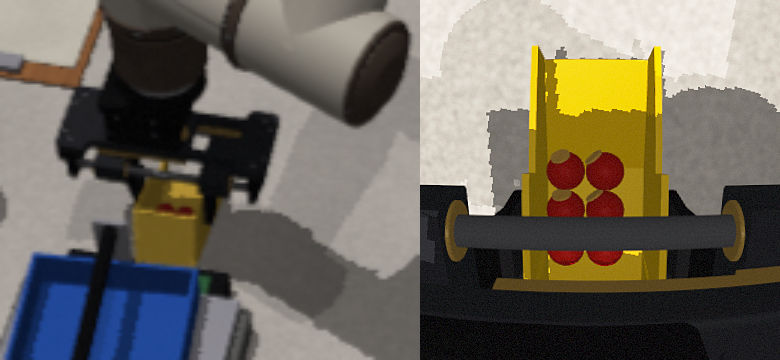

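```bash
cat >> h.py <<'E'
def scoop_pt(s,p,th,px=2.,pz=51.):   # scoop point (mm) -> world, mouth-down tilt th deg; scoop +x = -tool x
    a=np.radians(th);x=p[0]-px;z=p[2]-pz
    xr=x*np.cos(a)-z*np.sin(a);zr=x*np.sin(a)+z*np.cos(a)
    return s["tcp_pos"]+s["ee_rot"]@np.array([-xr,p[1],-zr-19])/1000
E
python3 - <<'E'
from h import *
s=sense();c=capture("wrist")
for th in(0,5,10,15,20,25,30):
    print(th,[wproj(c,s,scoop_pt(s,p,th)).round(0).tolist() for p in((-75,-29,45),(-75,29,45),(-75,0,23),(-18,-29,60))],[scoop_pt(s,p,th)[2].round(3) for p in((-75,0,20),(-20,0,0),(48,0,0))])
E
```

```text
0 [[247.0, 122.0], [392.0, 122.0], [319.0, 124.0], [245.0, 271.0]] [np.float64(0.036), np.float64(0.017), np.float64(0.017)]
5 [[250.0, 125.0], [389.0, 125.0], [319.0, 131.0], [245.0, 268.0]] [np.float64(0.029), np.float64(0.015), np.float64(0.022)]
10 [[253.0, 129.0], [386.0, 129.0], [319.0, 138.0], [246.0, 265.0]] [np.float64(0.023), np.float64(0.014), np.float64(0.026)]
15 [[255.0, 134.0], [383.0, 134.0], [319.0, 146.0], [247.0, 263.0]] [np.float64(0.017), np.float64(0.013), np.float64(0.031)]
20 [[257.0, 140.0], [381.0, 140.0], [319.0, 154.0], [248.0, 261.0]] [np.float64(0.012), np.float64(0.012), np.float64(0.036)]
25 [[259.0, 146.0], [379.0, 146.0], [319.0, 163.0], [248.0, 259.0]] [np.float64(0.007), np.float64(0.012), np.float64(0.042)]
30 [[261.0, 153.0], [377.0, 153.0], [318.0, 172.0], [249.0, 258.0]] [np.float64(0.002), np.float64(0.013), np.float64(0.048)]
```

Emit:
move_arm:
  targets: "0 0 0 0"

```text
time_s: 8.25
tcp_pos: [0.3546, -0.2546, 0.0489]
ee_rot: [[-0.977, -0.212, 0.014], [-0.212, 0.977, -0.005], [-0.013, -0.007, -1.0]]
wrist_force: [1.4, 8.1, 28.3]
gripper_width: 0.665
gripper_force: 30.0
```

```bash
python3 - <<'E'
from h import *
s=sense();print(s["joints"].round(1),s["wrist_force"],s["moment"],s["tcp_pos"])
E
```

```text
[-14.2  16.6 -38.7   0.1 -33.9 -63.7] [ 1.42760339  8.13178433 28.29596622] [ 2.90197147 -0.3716591  -0.09394479] [ 0.35457495 -0.25462296  0.04891349]
```

The scoop pivots in the grip: the wrist view has the lip at about v=138, a tilt of ~10°. The extra 28 N with a 2.9 N·m moment looks like the gripper touching the forearm this close in. I'll back off and add tilt on the tray's far (−y) rim, mouth outward, with the yaw I need for pouring.

Emit:
move_arm:
  targets: "0 0 0.3 0;0 0 0.6 0;0 0 0.9 0;0 0 0.9 0;0 0 1 0;0 0 1 0;0.3 0 1 0.5;0.5 -0.15 0.6 1;0.6 -0.15 0.2 1;0.6 -0.2 0 1"

```text
time_s: 9.08
tcp_pos: [0.3992, -0.2662, 0.2089]
ee_rot: [[-0.867, -0.498, 0.005], [-0.498, 0.867, -0.001], [-0.004, -0.004, -1.0]]
wrist_force: [0.1, 0.6, -1.8]
gripper_width: 0.665
gripper_force: 30.0
```

Emit:
move_arm:
  targets: "0.6 -0.2 0 1;0.6 -0.2 0 1;0.6 -0.2 0 1;0.6 -0.2 0 1;0.6 -0.2 0 1;0.6 -0.2 0 1;0.6 -0.2 0 1;0.6 -0.2 0 1;0.6 -0.2 0 1;0.6 -0.2 0 1"

```text
time_s: 9.92
tcp_pos: [0.5483, -0.316, 0.2061]
ee_rot: [[-0.176, -0.984, -0.0], [-0.984, 0.176, 0.0], [-0.0, 0.001, -1.0]]
wrist_force: [-0.1, -0.9, -1.8]
gripper_width: 0.666
gripper_force: 30.0
```

Emit:
move_arm:
  targets: "0.5 -0.2 0 1;0.5 -0.2 0 1;0.3 -0.2 0 1;0.2 -0.1 0 1;0.1 -0.1 0 1;0 0 0 0.3;0 0 0 0;0 0 0 0"

```text
time_s: 10.58
tcp_pos: [0.5877, -0.3357, 0.206]
ee_rot: [[0.277, -0.961, -0.001], [-0.961, -0.277, 0.0], [-0.001, 0.0, -1.0]]
wrist_force: [-0.9, -0.4, -1.4]
gripper_width: 0.663
gripper_force: 30.0
```

```bash
python3 - <<'E'
from h import *
s=sense();print(s["time_s"],s["joints"].round(1),s["wrist_force"],s["tcp_pos"],np.degrees(np.arctan2(s["ee_rot"][1,0],s["ee_rot"][0,0])))
c=capture("wrist");w=c["image"];cv2.imwrite("pics/w4.png",w)
r=mask(w,"red");print("red px",r.sum()//255)
for b in blobs(mask(w,"yellow"))[:1]: print(cv2.boundingRect(b))
for th in(0,5,10,15,20):print(th,[wproj(c,s,scoop_pt(s,p,th)).round(0).tolist() for p in((-75,-29,45),(-75,29,45),(-75,0,23))])
p=s["tcp_pos"][:2]-[.558,-.234];a=np.radians(16);print("tray xy",p@[np.cos(a),np.sin(a)],p@[-np.sin(a),np.cos(a)])
E
```

```text
10.5833 [-16.1  27.7   7.2  -0.  -69.5  32.1] [-0.92055567 -0.41979534 -1.37061431] [ 0.58766548 -0.33570849  0.20599181] -73.94663540788318
red px 3760
(241, 126, 148, 171)
0 [[242.0, 128.0], [387.0, 128.0], [315.0, 129.0]]
5 [[245.0, 131.0], [384.0, 131.0], [315.0, 136.0]]
10 [[248.0, 135.0], [382.0, 135.0], [315.0, 143.0]]
15 [[251.0, 139.0], [379.0, 139.0], [315.0, 151.0]]
20 [[253.0, 145.0], [377.0, 145.0], [315.0, 159.0]]
tray xy 0.00048162784992445556 -0.10594539402858431
```

View pics/w4.png

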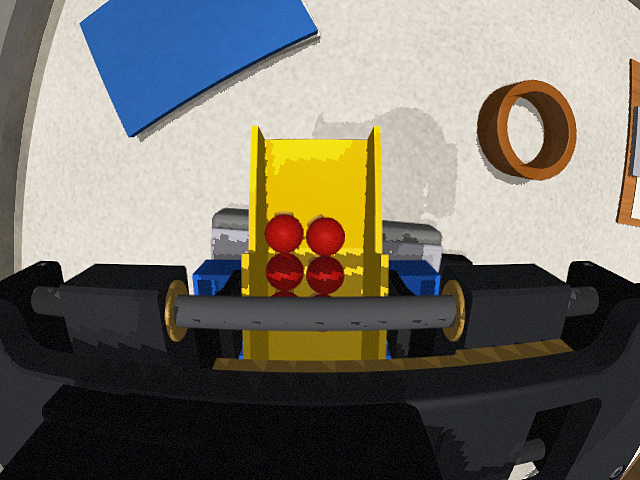

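The wrist view shows the scoop held with its wall corners at (252,126) and (381,126), lip corners at (265,139) and (368,139), and wall steps at (243,253) and (388,253). The knobs are still inside. I'll fit the tilt and grip point from these.

```bash
cat >> h.py <<'E'
from scipy.optimize import least_squares
def fit(c,s,obs,fix=None):
    f=lambda q:np.concatenate([wproj(c,s,scoop_pt(s,p,q[0],q[1],q[2]))-o for p,o in obs])
    r=least_squares(f,[15,2,51]);return r.x.round(1),np.abs(r.fun).max().round(1)
E
python3 - <<'E'
from h import *
s=sense();c=capture("wrist")
P=[((-75,-29,45),(252,126)),((-75,29,45),(381,126)),((-75,-26,23),(265,139)),((-75,26,23),(368,139)),((-18,-29,60),(243,253)),((-18,29,60),(388,253))]
print(fit(c,s,P))
E
```

```text
(array([14.7,  8.1, 50.4]), np.float64(2.2))
```

Emit:
move_arm:
  targets: "-0.02 0.08 0 0;-0.04 0.15 0 0;-0.07 0.23 0 0;-0.09 0.31 0 0;-0.11 0.38 0 0;-0.13 0.46 0 0;-0.15 0.54 0 0;-0.17 0.58 0 0;-0.17 0.58 0 0;-0.17 0.58 0 0"

```text
time_s: 11.52
tcp_pos: [0.5594, -0.2369, 0.2065]
ee_rot: [[0.278, -0.961, 0.0], [-0.961, -0.278, 0.0], [-0.0, -0.0, -1.0]]
wrist_force: [0.2, -0.5, -1.4]
gripper_width: 0.664
gripper_force: 30.0
```

Emit:
move_arm:
  targets: "-0.17 0.58 0 0;-0.17 0.58 0 0;-0.17 0.58 0 0;-0.17 0.58 0 0;-0.17 0.58 0 0;-0.17 0.58 0 0;-0.11 0.38 0 0;-0.08 0.28 0 0;-0.05 0.15 0 0;0 0 0 0"

```text
time_s: 12.35
tcp_pos: [0.5284, -0.1306, 0.2065]
ee_rot: [[0.279, -0.96, 0.0], [-0.96, -0.279, 0.0], [0.0, -0.0, -1.0]]
wrist_force: [0.5, 0.3, -2.6]
gripper_width: 0.664
gripper_force: 30.0
```

```bash
cat >> h.py <<'E'
T0=np.array([.558,-.234])
def txy(s,T=T0,deg=16):
    p=s["tcp_pos"][:2]-T;a=np.radians(deg);return (p@[np.cos(a),np.sin(a)]).round(4),(p@[-np.sin(a),np.cos(a)]).round(4),"H",(s["tcp_pos"][2]+.019-.055).round(4)
E
python3 - <<'E'
from h import *
s=sense();print(s["time_s"],txy(s))
c=capture("wrist");w=c["image"];cv2.imwrite("pics/w5.png",w)
t=capture("top");im=t["image"];cv2.imwrite("pics/t5.png",im)
print("red px",mask(w,"red").sum()//255, "top",mask(im,"red").sum()//255)
for b in blobs(mask(im,"blue"))[1:]:
    r=cv2.minAreaRect(b);print([onz(t,u,v,.097)[:2].round(3).tolist() for u,v in cv2.boxPoints(r)])
g=cv2.cvtColor(w,cv2.COLOR_BGR2HSV);m=mask(w,"yellow")[100:300,220:420]
for row in(126,132,139,145): 
    x=np.where(mask(w,"yellow")[row])[0];print(row,x.min() if len(x) else None,x.max() if len(x) else None)
E
```

```text
12.35 (np.float64(-0.0), np.float64(0.1075), 'H', np.float64(0.1705))
red px 3888 top 181
[[0.657, -0.221], [0.675, -0.281], [0.483, -0.333], [0.466, -0.274]]
[[0.541, -0.185], [0.555, -0.237], [0.463, -0.261], [0.448, -0.21]]
[[-0.09, 0.527], [-0.091, 0.405], [-0.11, 0.404], [-0.109, 0.526]]
126 252 379
132 252 379
139 251 380
145 251 380
```

Emit:
move_arm:
  targets: "0 0 -0.4 0;0 0 -0.7 0;0 0 -0.7 0;0 0 -0.5 0;0 0 -0.3 0;0 0 -0.14 0;0 0 0 0"

```text
time_s: 13.03
tcp_pos: [0.5287, -0.132, 0.1378]
ee_rot: [[0.277, -0.961, -0.0], [-0.961, -0.277, -0.001], [0.001, 0.001, -1.0]]
wrist_force: [-0.2, -0.5, -0.8]
gripper_width: 0.665
gripper_force: 30.0
```

Emit:
move_arm:
  targets: "0.07 -0.24 -0.01 0;0.09 -0.31 -0.02 0;0.09 -0.31 -0.03 0;0.09 -0.31 -0.03 0;0.05 -0.2 -0.03 0;0 0 0 0"

```text
time_s: 13.53
tcp_pos: [0.5383, -0.1668, 0.1343]
ee_rot: [[0.276, -0.961, -0.001], [-0.961, -0.276, 0.0], [-0.0, 0.001, -1.0]]
wrist_force: [0.7, -0.1, -2.3]
gripper_width: 0.662
gripper_force: 30.0
```

```bash
python3 - <<'E'
from h import *
s=sense();print(s["time_s"],txy(s),s["wrist_force"])
w=capture("wrist")["image"];sc=capture("scene")["image"]
a=cv2.resize(sc[130:270,180:320],None,fx=3,fy=3);o=np.zeros((420,780,3),np.uint8);o[:,:420]=a;o[:360,420:]=w[40:400,140:500];cv2.imwrite("pics/c6.png",o)
E
```

```text
13.5333 (np.float64(-0.0004), np.float64(0.0701), 'H', np.float64(0.0983)) [ 0.6642739  -0.06217137 -2.2680444 ]
```

View pics/c6.png

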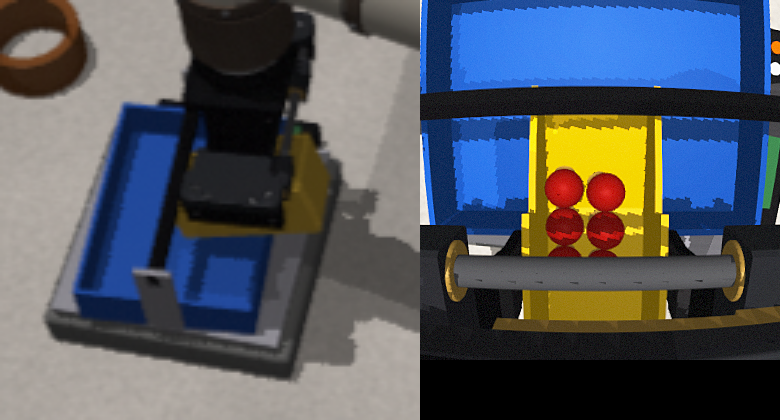

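The lip is now inside the tray, just passing under the bar (wrist crop: bar at y≈100, mouth edge at (535–660,115)), with no contact. I'll push in and down over the rim.

Emit:
move_arm:
  targets: "0.055 -0.19 -0.12 0;0.055 -0.19 -0.12 0;0 0 0 0"

```text
time_s: 13.88
tcp_pos: [0.5409, -0.1756, 0.1281]
ee_rot: [[0.277, -0.961, -0.001], [-0.961, -0.277, -0.0], [-0.0, 0.001, -1.0]]
wrist_force: [-0.5, -0.4, -2.0]
gripper_width: 0.664
gripper_force: 30.0
```

Emit:
move_arm:
  targets: "0.04 -0.14 -0.1 0;0.04 -0.14 -0.1 0;0 0 0 0"

```text
time_s: 14.13
tcp_pos: [0.5437, -0.1827, 0.1242]
ee_rot: [[0.278, -0.961, 0.001], [-0.961, -0.278, -0.001], [0.001, -0.001, -1.0]]
wrist_force: [0.0, -1.6, -0.3]
gripper_width: 0.662
gripper_force: 30.0
```

Emit:
move_arm:
  targets: "0.04 -0.13 -0.1 0;0.04 -0.13 -0.1 0;0 0 0 0"

```text
time_s: 14.38
tcp_pos: [0.5463, -0.1892, 0.1206]
ee_rot: [[0.278, -0.96, 0.003], [-0.96, -0.278, -0.001], [0.002, -0.003, -1.0]]
wrist_force: [-0.3, 1.0, 5.2]
gripper_width: 0.66
gripper_force: 30.0
```

Emit:
move_arm:
  targets: "0.03 -0.1 -0.1 0;0.03 -0.1 -0.1 0;0 0 0 0"

```text
time_s: 14.63
tcp_pos: [0.5483, -0.1943, 0.117]
ee_rot: [[0.279, -0.96, 0.004], [-0.96, -0.279, -0.002], [0.003, -0.004, -1.0]]
wrist_force: [-1.5, 2.0, 10.9]
gripper_width: 0.666
gripper_force: 30.0
```

```bash
cat > tilt.py <<'E'
from h import *
s=sense();c=capture("wrist");w=c["image"];t=capture("top");print(s["time_s"],txy(s),s["wrist_force"].round(1),s["moment"].round(2))
m=mask(w,"yellow");rb=blobs(mask(w,"red"),20)
for v in range(110,260,12):
    x=np.where(m[v,200:430])[0]+200
    if len(x):print(v,x.min(),x.max(),end=" | ")
print("\nred",[(np.mean(b[:,0],0).round().tolist(),cv2.contourArea(b)) for b in rb])
import sys
cv2.imwrite(f"pics/{sys.argv[1]}.png",w)
E
python3 tilt.py w7
```

```text
14.6333 (np.float64(0.0016), np.float64(0.0409), 'H', np.float64(0.081)) [-1.5  2.  10.9] [0.26 0.59 0.03]
146 255 374 | 158 254 375 | 170 253 376 | 182 253 376 | 194 252 377 | 242 250 379 | 254 243 386 | 
red [([305.0, 265.0], 3358.0), ([285.0, 194.0], 159.0), ([327.0, 195.0], 102.5)]
```

Emit:
move_arm:
  targets: "0.02 -0.06 -0.1 0;0.02 -0.06 -0.1 0;0 0 0 0;0 0 0 0"

```text
time_s: 15.07
tcp_pos: [0.5499, -0.1964, 0.1159]
ee_rot: [[0.28, -0.96, 0.007], [-0.96, -0.28, -0.002], [0.004, -0.006, -1.0]]
wrist_force: [-7.0, 9.2, 28.3]
gripper_width: 0.664
gripper_force: 30.0
```

```bash
python3 tilt.py w8
```

```text
15.0667 (np.float64(0.0025), np.float64(0.0384), 'H', np.float64(0.0799)) [-7.   9.2 28.3] [ 2.2   2.31 -0.18]
146 255 375 | 158 254 376 | 170 254 376 | 182 253 377 | 194 253 377 | 242 250 379 | 254 243 386 | 
red [([289.0, 118.0], 1612.5), ([284.0, 179.0], 863.5), ([330.0, 130.0], 842.0), ([324.0, 171.0], 836.5), ([327.0, 95.0], 693.0)]
```

View pics/w8.png

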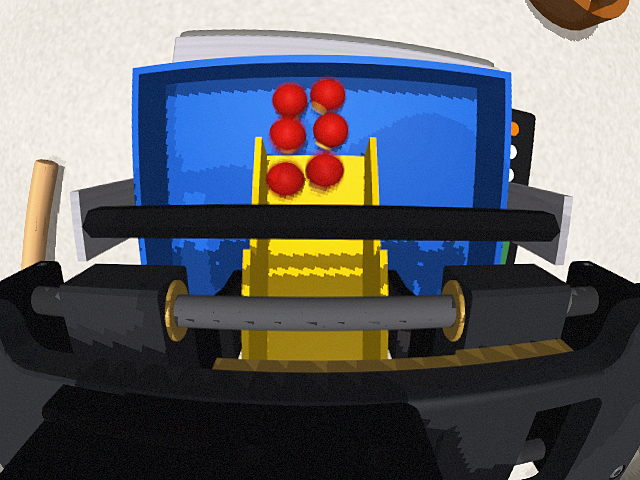

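Four knobs are already in the tray (px ~(290–330, 95–130)) and the last two, at (285,179) and (325,170), are rolling off the ramp. I'll wait briefly.

Emit:
move_arm:
  targets: "0 0 0.06 0;0 0 0 0;0 0 0 0;0 0 0 0;0 0 0 0;0 0 0 0"

```text
time_s: 15.67
tcp_pos: [0.5499, -0.1964, 0.1159]
ee_rot: [[0.28, -0.96, 0.007], [-0.96, -0.28, -0.002], [0.004, -0.006, -1.0]]
wrist_force: [-5.3, 6.8, 22.6]
gripper_width: 0.66
gripper_force: 30.0
```

```bash
python3 tilt.py w9
```

```text
15.6667 (np.float64(0.0025), np.float64(0.0384), 'H', np.float64(0.0799)) [-5.3  6.8 22.6] [ 1.83  1.54 -0.12]
146 255 375 | 158 254 376 | 170 254 376 | 182 253 377 | 194 252 377 | 242 250 379 | 254 243 386 | 
red [([313.0, 125.0], 3517.5), ([289.0, 91.0], 823.0)]
```

```bash
cat > red.py <<'E'
from h import *
import sys
s=sense();c=capture("wrist");w=c["image"];m=mask(w,"red")
print(s["time_s"],[cv2.boundingRect(b) for b in blobs(m,20)])
r=int(sys.argv[1]);k=cv2.getStructuringElement(cv2.MORPH_ELLIPSE,(2*r+1,2*r+1))
d=cv2.matchTemplate(cv2.copyMakeBorder(m,r,r,r,r,cv2.BORDER_CONSTANT)/np.float32(255),k.astype(np.float32)/k.sum(),cv2.TM_CCORR)
for i in range(8):
    _,v,_,p=cv2.minMaxLoc(d)
    if v<.45:break
    print(p,round(v,2),wray(c,s,*p,.069).round(3).tolist(),end="; ");cv2.circle(d,p,int(1.5*r),0,-1)
x0=[300,75];cv2.imwrite("pics/red.png",cv2.resize(w[70:270,180:460],None,fx=2,fy=2))
E
python3 red.py 16
```

```text
15.7667 [(265, 74, 87, 88), (273, 74, 34, 33)]Traceback (most recent call last):
  File "red.py", line 6, in <module>
    d=cv2.matchTemplate(cv2.copyMakeBorder(m,r,r,r,r,cv2.BORDER_CONSTANT)/np.float32(255),k.astype(np.float32)/k.sum(),cv2.TM_CCORR)
cv2.error: OpenCV(4.12.0) /io/opencv/modules/imgproc/src/templmatch.cpp:1168: error: (-215:Assertion failed) (depth == CV_8U || depth == CV_32F) && type == _templ.type() && _img.dims() <= 2 in function 'matchTemplate'
```

```bash
sed -i 's|^d=.*|d=cv2.filter2D(m.astype(np.float32)/255,-1,k.astype(np.float32)/k.sum())|' red.py; python3 red.py 16
```

```text
15.8167 [(265, 74, 87, 86), (273, 74, 34, 33)]
(334, 125) 0.98 [0.563, -0.278, 0.069]; (285, 136) 0.98 [0.587, -0.264, 0.069]; (290, 90) 0.95 [0.592, -0.29, 0.069]; (328, 90) 0.9 [0.572, -0.296, 0.069]; (322, 146) 0.68 [0.566, -0.264, 0.069]; (307, 126) 0.58 [0.577, -0.273, 0.069]; (280, 112) 0.52 [0.594, -0.277, 0.069];
```

Emit:
move_arm:
  targets: "-0.03 0.1 0.15 0;-0.07 0.24 0.18 0;-0.07 0.24 0.18 0;-0.07 0.24 0.15 0;-0.07 0.24 0.12 0;-0.07 0.24 0.12 0;-0.07 0.24 0.12 0;-0.07 0.24 0.12 0;-0.05 0.18 0.1 0;0 0 0 0"

```text
time_s: 16.7
tcp_pos: [0.5333, -0.1466, 0.1419]
ee_rot: [[0.279, -0.96, 0.001], [-0.96, -0.279, 0.0], [0.0, -0.001, -1.0]]
wrist_force: [-0.1, 0.1, -1.7]
gripper_width: 0.667
gripper_force: 30.0
```

```bash
python3 red.py 15; python3 -c "
from h import *
s=sense();print(txy(s),s['wrist_force'])"
```

```text
16.7 [(308, 4, 37, 58), (272, 38, 29, 30), (274, 5, 30, 27), (237, 109, 26, 13)]
(286, 53) 0.89 [0.587, -0.266, 0.069]; (289, 19) 0.85 [0.592, -0.289, 0.069]; (330, 46) 0.82 [0.562, -0.278, 0.069]; (322, 19) 0.79 [0.572, -0.295, 0.069]; (np.float64(0.0002), np.float64(0.0904), 'H', np.float64(0.1056)) [ 0.24276534 -0.14223021 -1.83066002]
```

View pics/red.png

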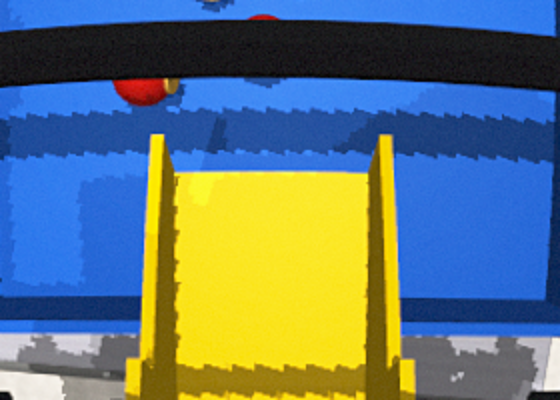

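The scoop's visible ramp is empty. One knob lies near (250,115), one is under the bar, and four are beyond it. Next I'll fit the tilt and count the knobs from other cameras once clear.

Emit:
move_arm:
  targets: "-0.05 0.15 0.3 0;-0.05 0.2 0.7 0;-0.1 0.4 0.8 0;-0.2 0.7 0.6 0;-0.2 0.8 0.3 0;-0.2 0.8 0 0;-0.2 0.8 0 0;-0.2 0.7 0 0;-0.1 0.4 0 0;0 0 0 0"

```text
time_s: 17.58
tcp_pos: [0.5004, -0.0225, 0.2092]
ee_rot: [[0.28, -0.96, 0.0], [-0.96, -0.28, 0.0], [-0.0, -0.0, -1.0]]
wrist_force: [0.1, -0.8, -0.2]
gripper_width: 0.664
gripper_force: 30.0
```

```bash
python3 - <<'E'
from h import *
s=sense();c=capture("wrist")
P=[((-75,-29,45),(258.5,137.5)),((-75,29,45),(372.5,137.5)),((-75,-26,23),(268,156)),((-75,26,23),(363,156)),((-18,-29,60),(245,251)),((-18,29,60),(387,251))]
print(fit(c,s,P),s["tcp_pos"],s["wrist_force"],s["joints"].round(1))
print("wrist",[cv2.boundingRect(b) for b in blobs(mask(c["image"],"red"),8)])
for n in("top","scene"):
    t=capture(n);m=mask(t["image"],"red")
    for b in blobs(m,3):
        u,v=b[:,0].mean(0);p=onz(t,u,v,.069)
        if .4<p[0]<.75 and -.4<p[1]<.3:print(n,[round(u),round(v)],cv2.contourArea(b),cv2.boundingRect(b),p.round(3))
E
```

```text
(array([23.7,  8.2, 51.8]), np.float64(3.0)) [ 0.50040235 -0.02250931  0.20924279] [ 0.12780235 -0.8216432  -0.23565846] [ 16.   10.5 -17.8  -0.  -61.6   0.2]
wrist []
scene [219, 203] 42.0 (215, 197, 8, 13) [ 0.58  -0.292  0.069]
scene [238, 216] 20.5 (235, 213, 7, 6) [ 0.596 -0.226  0.069]
scene [227, 208] 20.5 (224, 205, 7, 6) [ 0.585 -0.265  0.069]
scene [227, 199] 15.5 (224, 196, 7, 6) [ 0.56  -0.277  0.069]
scene [239, 204] 5.5 (238, 201, 3, 6) [ 0.562 -0.241  0.069]
```

All six knobs are accounted for in the tray: the scene view shows five blobs, one of them a pair. Next I'll set the scoop down level by pressing its lip on the bench while dragging backward.

Emit:
move_arm:
  targets: "-0.05 0.15 -0.4 0;-0.07 0.23 -0.8 0;-0.07 0.23 -0.9 0;-0.07 0.23 -0.9 0;-0.07 0.23 -0.9 0;-0.07 0.23 -0.8 0;-0.07 0.23 -0.7 0;-0.07 0.23 -0.5 0;-0.03 0.1 -0.26 0;0 0 0 0"

```text
time_s: 18.57
tcp_pos: [0.4864, 0.0225, 0.0542]
ee_rot: [[0.277, -0.961, -0.002], [-0.961, -0.277, -0.001], [0.0, 0.002, -1.0]]
wrist_force: [-0.2, -0.0, -1.3]
gripper_width: 0.667
gripper_force: 30.0
```

Emit:
move_arm:
  targets: "-0.03 0.1 -0.1 0;-0.03 0.1 -0.1 0;-0.03 0.1 -0.1 0;-0.04 0.15 -0.1 0;-0.04 0.15 -0.1 0;0 0 0 0"

```text
time_s: 19.07
tcp_pos: [0.4825, 0.0384, 0.0422]
ee_rot: [[0.278, -0.96, 0.001], [-0.96, -0.278, 0.0], [-0.0, -0.001, -1.0]]
wrist_force: [0.2, -1.4, 2.9]
gripper_width: 0.665
gripper_force: 30.0
```

Emit:
move_arm:
  targets: "-0.05 0.18 -0.1 0;-0.05 0.18 -0.1 0;-0.05 0.18 -0.1 0;0 0 0 0"

```text
time_s: 19.4
tcp_pos: [0.4783, 0.0522, 0.0344]
ee_rot: [[0.278, -0.96, -0.0], [-0.96, -0.278, 0.0], [-0.0, 0.0, -1.0]]
wrist_force: [-0.9, 1.2, 3.5]
gripper_width: 0.668
gripper_force: 30.0
```

Emit:
move_arm:
  targets: "-0.05 0.18 -0.08 0;-0.05 0.18 -0.06 0;-0.05 0.18 -0.04 0;0 0 0 0"

```text
time_s: 19.73
tcp_pos: [0.4743, 0.0654, 0.03]
ee_rot: [[0.278, -0.961, -0.001], [-0.961, -0.278, 0.0], [-0.0, 0.001, -1.0]]
wrist_force: [-1.4, 0.7, 3.5]
gripper_width: 0.663
gripper_force: 30.0
```

```bash
python3 tilt.py wa
```

```text
19.7333 (np.float64(0.0021), np.float64(0.3109), 'H', np.float64(-0.006)) [-1.4  0.7  3.5] [ 0.16  0.2  -0.08]
122 242 387 | 134 242 387 | 146 242 387 | 158 242 387 | 170 243 387 | 182 243 387 | 194 243 386 | 206 244 386 | 218 244 385 | 230 244 385 | 242 244 385 | 254 245 384 | 
red []
```

The mouth corner span of 242–387 px matches zero tilt, and no red is visible in the scoop. Releasing.

Emit:
move_arm:
  targets: "0 0 0 0;0 0 0 0;0 0 0 0;0 0 0 0;0 0 0 0"
  gripper: 87

```text
time_s: 20.25
tcp_pos: [0.4747, 0.0645, 0.0302]
ee_rot: [[0.277, -0.961, -0.0], [-0.961, -0.277, -0.0], [-0.0, 0.0, -1.0]]
wrist_force: [-0.3, -0.6, -0.1]
gripper_width: 0.949
gripper_force: 0.0
```

Emit:
move_arm:
  targets: "0 0 0.4 0;0 0 0.8 0;0 0 1 0;0 0 1 0;0 0 1 0;0 0 1 0;0 0 1 0;0 0 0.6 0;0 0 0 0"

```text
time_s: 21.0
tcp_pos: [0.4768, 0.0653, 0.204]
ee_rot: [[0.278, -0.961, 0.008], [-0.961, -0.278, 0.003], [-0.001, -0.008, -1.0]]
wrist_force: [0.3, 0.4, -0.5]
gripper_width: 0.998
gripper_force: 0.0
```

```bash
python3 - <<'E'
from h import *
s=sense();c=capture("wrist");m=mask(c["image"],"yellow");print(s["time_s"],s["tcp_pos"],s["joints"].round(1))
for b in blobs(m)[:1]:
    bx=cv2.boxPoints(cv2.minAreaRect(b));print(bx.round(),[wray(c,s,u,v,.05).round(3)[:2].tolist() for u,v in bx])
t=capture("top");im=t["image"]
for b in blobs(mask(im,"blue")):
    r=cv2.minAreaRect(b);print(cv2.contourArea(b),[onz(t,u,v,.097)[:2].round(4).tolist() for u,v in cv2.boxPoints(r)])
for b in blobs(mask(im,"yellow"))[:1]:
    r=cv2.minAreaRect(b);print("sc",np.round(r[1],1),[onz(t,u,v,.05)[:2].round(4).tolist() for u,v in cv2.boxPoints(r)])
for b in blobs(mask(im,"red"),3):print("red",cv2.contourArea(b),onz(t,*b[:,0].mean(0),.069).round(3))
E
```

```text
21.0 [0.47678268 0.06529165 0.20403875] [ 27.2   8.6 -21.    0.1 -59.9 -11.1]
[[285. 136.]
 [353. 136.]
 [353. 277.]
 [285. 277.]] [[0.524, -0.003], [0.469, -0.019], [0.432, 0.1], [0.491, 0.117]]
3113.5 [[0.773, -0.3535], [0.8714, -0.4567], [0.7231, -0.591], [0.6265, -0.4879]]
1522.0 [[0.6328, -0.1347], [0.6544, -0.2078], [0.4627, -0.2614], [0.4416, -0.1891]]
835.0 [[0.6571, -0.2212], [0.6746, -0.2808], [0.4832, -0.333], [0.4661, -0.274]]
275.0 [[-0.0904, 0.5268], [-0.0909, 0.4045], [-0.1096, 0.4041], [-0.1091, 0.5262]]
sc [20.1 17.7] [[0.5099, 0.0474], [0.5242, -0.0034], [0.4667, -0.0196], [0.4525, 0.031]]
red 244.5 [-0.11   0.347  0.069]
```

Emit:
move_arm:
  targets: "0.1 -0.4 0 -0.9;0.18 -0.65 0 -1;0.18 -0.65 0 -1;0.18 -0.65 0 -1;0.18 -0.65 0 -1;0.18 -0.65 0 -1;0.18 -0.65 0 -1;0.18 -0.65 0 -1;0.18 -0.65 0 -1;0.18 -0.65 0 -1"

```text
time_s: 21.93
tcp_pos: [0.5168, -0.0924, 0.1981]
ee_rot: [[-0.554, -0.832, -0.004], [-0.832, 0.554, 0.0], [0.002, 0.003, -1.0]]
wrist_force: [0.7, -0.2, -0.3]
gripper_width: 0.996
gripper_force: 0.0
```

Emit:
move_arm:
  targets: "0.18 -0.65 0 -1;0.18 -0.65 0 -1;0.18 -0.65 0 -1;0.18 -0.65 0 -1;0.18 -0.65 0 -1;0.18 -0.65 0 -1;0.18 -0.65 0 -1;0.2 -0.65 0 -1;0.14 -0.55 0 -0.13;0 0 0 0"

```text
time_s: 22.77
tcp_pos: [0.5574, -0.2372, 0.1981]
ee_rot: [[-0.962, -0.274, -0.003], [-0.274, 0.962, 0.0], [0.003, 0.001, -1.0]]
wrist_force: [-0.4, -0.4, 0.7]
gripper_width: 1.001
gripper_force: 0.0
```

```bash
python3 - <<'E'
from h import *
s=sense();c=capture("wrist");im=c["image"];print(s["time_s"],s["tcp_pos"],txy(s),np.degrees(np.arctan2(s["ee_rot"][1,0],s["ee_rot"][0,0])))
h=cv2.cvtColor(im,cv2.COLOR_BGR2HSV);blue=mask(im,"blue")
# bar: dark gap between blue, walk columns of each row
for v in range(60,280,20):
    x=np.where(blue[v])[0]
    if len(x)<5:continue
    dark=(h[v,:,2]<60)&(h[v,:,1]<120);d=np.where(dark[x.min():x.max()])[0]+x.min()
    print(v,"blue",x.min(),x.max(),"dark",(d.min(),d.max(),len(d)) if len(d) else None)
print("bar expect",[wproj(c,s,[*(T0+k*np.array([.9627,.2706])),.140]).round().tolist() for k in(-.1,-.05,0)])
print("red",[cv2.boundingRect(b) for b in blobs(mask(im,"red"),15)])
t=capture("scene")
for b in blobs(mask(t["image"],"red"),3):print("sc",cv2.contourArea(b),b[:,0].mean(0).round())
E
```

```text
22.7667 [ 0.55741986 -0.23719738  0.19805817] (np.float64(-0.0014), np.float64(-0.0029), 'H', np.float64(0.1621)) -164.07869924548106
120 blue 215 423 dark (np.int64(313), np.int64(330), 17)
140 blue 215 422 dark (np.int64(311), np.int64(330), 18)
160 blue 216 422 dark (np.int64(311), np.int64(329), 19)
180 blue 217 421 dark (np.int64(312), np.int64(329), 17)
200 blue 217 420 dark (np.int64(311), np.int64(328), 12)
220 blue 218 419 dark (np.int64(313), np.int64(328), 13)
240 blue 41 418 dark (np.int64(312), np.int64(328), 13)
260 blue 16 416 dark (np.int64(311), np.int64(325), 10)
bar expect [[324.0, 94.0], [323.0, 178.0], [323.0, 259.0]]
red [(232, 211, 48, 30), (262, 245, 23, 22), (234, 243, 22, 23), (294, 225, 17, 23), (305, 272, 7, 19)]
sc 4560.5 [70. 90.]
sc 3653.0 [511.  72.]
sc 887.5 [389.  29.]
sc 122.0 [634.  98.]
sc 101.5 [595.  83.]
sc 41.0 [219. 203.]
sc 23.0 [284.  13.]
sc 20.5 [238. 216.]
sc 19.5 [227. 208.]
sc 14.0 [227. 199.]
sc 4.5 [239. 204.]
```

Emit:
move_arm:
  targets: "0.03 0.09 -0.4 0;0 0 -0.8 0;0 0 -0.8 0;0 0 -0.6 0;0 0 -0.4 0;0 0 -0.08 0;0 0 0 0"

```text
time_s: 23.45
tcp_pos: [0.5581, -0.2325, 0.1226]
ee_rot: [[-0.961, -0.276, -0.002], [-0.276, 0.961, 0.0], [0.001, 0.001, -1.0]]
wrist_force: [0.3, -0.6, 0.6]
gripper_width: 1.0
gripper_force: 0.0
```

Emit:
move_arm:
  targets: "0 0 0 0;0 0 0 0;0 0 0 0;0 0 0 0;0 0 0 0;0 0 0 0;0 0 0 0;0 0 0 0;0 0 0 0;0 0 0 0"
  gripper: 5

```text
time_s: 24.28
tcp_pos: [0.5585, -0.2331, 0.1232]
ee_rot: [[-0.961, -0.275, -0.0], [-0.275, 0.961, 0.0], [0.0, 0.0, -1.0]]
wrist_force: [0.4, 0.3, 1.8]
gripper_width: 0.326
gripper_force: 0.0
```

Still closing; I'll let it finish.

Emit:
move_arm:
  targets: "0 0 0 0;0 0 0 0;0 0 0 0;0 0 0 0;0 0 0 0;0 0 0 0"

```text
time_s: 24.78
tcp_pos: [0.5586, -0.2331, 0.1233]
ee_rot: [[-0.961, -0.275, 0.0], [-0.275, 0.961, -0.0], [-0.0, -0.0, -1.0]]
wrist_force: [-0.2, -0.6, -0.1]
gripper_width: 0.13
gripper_force: 30.0
```

Emit:
move_arm:
  targets: "0 0 0.05 0;0 0 0.1 0;0 0 0.1 0;0 0 0.15 0;0 0 0 0;0 0 0 0"

```text
time_s: 25.28
tcp_pos: [0.5586, -0.233, 0.1335]
ee_rot: [[-0.961, -0.275, 0.0], [-0.275, 0.961, 0.0], [-0.0, 0.0, -1.0]]
wrist_force: [0.2, -0.1, -4.1]
gripper_width: 0.134
gripper_force: 30.0
```

Emit:
move_arm:
  targets: "0 0 0.1 0;0 0 0.2 0;0 0 0.3 0;0 0 0.4 0;0 0 0.4 0;0 0 0.4 0;0 0 0.4 0;0 0 0.4 0;0 0 0.4 0;0 0 0.4 0"

```text
time_s: 26.12
tcp_pos: [0.5584, -0.233, 0.2195]
ee_rot: [[-0.961, -0.275, 0.0], [-0.275, 0.961, 0.0], [-0.0, -0.0, -1.0]]
wrist_force: [0.6, 0.6, -4.3]
gripper_width: 0.133
gripper_force: 30.0
```

Emit:
move_arm:
  targets: "0 0 0.4 0;0 0 0.4 0;0 0 0.4 0;0 0 0.3 0;0 0 0.2 0;0 0 0.1 0;0 0 0.05 0;0 0 0 0;0 0 0 0;0 0 0 0"

```text
time_s: 26.95
tcp_pos: [0.5582, -0.233, 0.2638]
ee_rot: [[-0.961, -0.275, -0.001], [-0.275, 0.961, 0.0], [0.001, 0.001, -1.0]]
wrist_force: [-0.0, -0.6, -5.6]
gripper_width: 0.133
gripper_force: 30.0
```

```bash
python3 - <<'E'
from h import *
s=sense();c=capture("wrist");im=c["image"];print(s["time_s"],s["tcp_pos"],s["wrist_force"].round(1),s["moment"].round(2),s["joint_velocities"].round(2))
print("red w",[cv2.boundingRect(b) for b in blobs(mask(im,"red"),15)])
blue=mask(im,"blue")
for v in range(90,280,30):
    x=np.where(blue[v])[0];print(v,x.min() if len(x) else 0,x.max() if len(x) else 0,end=" | ")
t=capture("scene")
for b in blobs(mask(t["image"],"red"),3):
    u,v=b[:,0].mean(0)
    if 150<u<320 and v>100:print("sc",cv2.contourArea(b),u.round(),v.round())
m=mask(t["image"],"blue")
for b in blobs(m)[:3]:
    print(cv2.contourArea(b),cv2.boundingRect(b))
E
```

```text
26.95 [ 0.55819697 -0.23296697  0.26384475] [-0.  -0.6 -5.6] [ 0.11 -0.17 -0.  ] [0.07 0.01 0.08 0.1  0.05 0.04]
red w [(202, 228, 61, 38), (281, 247, 20, 27)]
90 173 457 | 120 173 457 | 150 174 456 | 180 174 455 | 210 176 453 | 240 50 451 | 270 63 355 | sc 104.0 214.0 170.0
sc 29.0 231.0 184.0
sc 13.0 231.0 171.0
3972.5 (87, 202, 70, 84)
2017.5 (227, 134, 46, 78)
1487.0 (531, 80, 48, 46)
```

```bash
python3 - <<'E'
from h import *
s=sense();c=capture("wrist");im=c["image"];blue=mask(im,"blue");b=blobs(blue)
for q in b[:3]:print(cv2.contourArea(q),cv2.boundingRect(q))
for th in(-4,0,4):
    a=np.radians(th);o=[]
    for x,y,z in((-100,-75,-43),(-100,75,-43),(0,-75,-43),(0,75,-43)):
        o.append(wproj(c,s,s["tcp_pos"]+s["ee_rot"]@np.array([-(x*np.cos(a)-z*np.sin(a)),y,-(x*np.sin(a)+z*np.cos(a))-19+0])/1000).round().tolist())
    print(th,o)
cols=[np.where(blue[:,u])[0].min() for u in range(180,460,30) if blue[:,u].any()];print(cols)
r=mask(im,"red");print(sum(r[200:,150:460].ravel()>0))
for n in("scene","top"):
    t=capture(n);w=mask(t["image"],"red")
    k=[(cv2.contourArea(q),cv2.boundingRect(q)) for q in blobs(w,2)];print(n,[x for x in k if 150<x[1][0]<450 and x[1][1]>100])
y=blobs(mask(capture("top")["image"],"yellow"))[0];print(cv2.boundingRect(y))
E
```

```text
22874.5 (329, 80, 129, 211)
20453.5 (173, 80, 128, 211)
341.5 (82, 321, 63, 36)
-4 [[169.0, 81.0], [468.0, 82.0], [182.0, 268.0], [454.0, 268.0]]
0 [[174.0, 88.0], [463.0, 89.0], [183.0, 274.0], [453.0, 273.0]]
4 [[178.0, 96.0], [458.0, 97.0], [183.0, 279.0], [453.0, 278.0]]
[np.int64(87), np.int64(84), np.int64(82), np.int64(81), np.int64(225), np.int64(81), np.int64(81), np.int64(82), np.int64(84), np.int64(87)]
1524
scene [(103.0, (206, 163, 17, 16)), (30.0, (227, 181, 8, 7)), (10.5, (229, 168, 5, 8))]
top [(212.5, (159, 472, 42, 8))]
(265, 252, 44, 31)
```

The tray is level: its near corners sit at v≈87 against a predicted 88. It is 14 cm up with all six knobs in it, and nothing is moving. Handing in.

```bash
python3 -c "
from station import *
print(finish_job())"
```

```text
the job is handed in; nothing more can be done
None
```

The job is handed in at about 27 s: the six knobs are in the tray, the empty scoop stands released upright on the bench, and the arm is holding the tray level and still about 14 cm above the scale; the hand-in gave no verdict.

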